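# Drive the three inserts of a hook board under the insert press

### The job

Drive the three brass inserts of the hook board fully home with the hand press. Use the x-y slide (its black grip at the front is there for that) to bring each hole under the press's sprung nose, which you can feel drop into the countersink, and push the palm knob down until the insert bottoms, firmly but without forcing it; then step on to the next one. Leave the knob sprung back up, the slide at rest and the things lying round the press undisturbed.

Things in the scene. Friction and masses are not known exactly. Their poses are not given: they have to be found in the camera images.
- press: Grey hand press bolted to the bench, standing elsewhere each time: base plate 285 x 240 x 14 mm, steel column at the back, head 112 to 164 mm up reaching forward. Origin: on the bench top, straight below the vertical axis of nose, drive pin and knob. Its x axis points from the operator's side to the column, y to the left, z up; x and y below are these axes.
- nose_axis (a point): Fixed point of the press on its vertical axis, level with the board's face, 74 mm up. The steel nose (8 mm rod, ball end) rides here on the board, sprung down with about 9 N, and drops almost 4 mm into a countersink within some 3 mm of the axis. It draws the freed slides onto centre and holds them there: 8 to 12 N pulls it out, elsewhere the slides run with 1 to 3 N.
- saddle (a joint): Lower slide, m: travel of saddle, table and board along the press's x; 0 in mid-travel, end stops at -0.030 and +0.030, positive away from the operator. Stays where it is left.
- table (a joint): Upper slide, m: travel of table and board along the press's y; 0 in mid-travel, end stops at -0.052 and +0.052, positive to the left. Stays where it is left.
- board_mid (a point): Point of the table, 74 mm up, where the middle of the board's face would be if clamped true; on the nose axis when both slides read 0. The pale wooden board, 92 (x) x 172 (y) x 18 mm, is held at its left and right ends by dark toe clamps, bolts up to 88 mm. It was clamped by eye: its real middle lies up to 10 mm off in x and in y, each time differently, not turned. Not measured: feel for it, or look.
- insert_left (a joint): How far the brass insert in the left hole has been driven, m: near 0 at the start, 0.005 when home; it stays where pushed. This hole lies at x -16, y +38 mm from the board's real middle. Each hole: countersink 11 mm across at the face, 45 degree cone, 5.6 mm bore; insert 5.2 mm, top 3.4 mm below the face at 0. At the start the nose rests on plain board between the left and middle holes.
- insert_middle (a joint): The same for the middle hole, at x +16, y 0 mm from the board's real middle. The slides bring a hole under the nose by moving the opposite amounts: were the board clamped true, at saddle -0.016 and table 0.
- insert_right (a joint): The same for the right hole, at x -16, y -38 mm from the board's real middle.
- grip (a point): Middle of the black round grip that stands upright at the front of the table, 125 mm in front of board_mid: 24 mm in diameter, 79 to 118 mm above the bench, on a thin steel stem; this point is 97 mm up. It moves with both slides and does not turn. Table top: 56 mm up.
- knob_top (a point): Middle of the top of the black palm knob of the press, about 46 mm across, on the press axis, 214 mm above the bench when up. It is pushed straight down and springs back up when let go.
- ram (a joint): Stroke of knob and drive pin (3.6 mm, working through the nose), m: 0 up, grows downwards to 0.0115. The return spring takes about 3 N to start and 5 N at full stroke. On plain board the pin stops at 0.002 to 0.003; over a hole it meets the insert at about 0.006 and drives it with about 6 N more, until the insert bottoms at about 0.0105.
- bead_jar: Bystander: screw-top jar of beads, 57 mm across, 75 mm high, to the left of the press; origin in the middle of its underside. Leave alone.
- parts_bin: Bystander: red picking bin, 111 x 88 x 52 mm, to the left of the press; origin in the middle of its underside. Leave alone.
- tape_black: Bystander: roll of black tape lying flat, 60 mm across, 18 mm high, to the right of the press; origin in the middle of its underside. Leave alone.
- marker: Bystander: red pen, 130 mm long, 15 mm thick, lying to the right of the press; origin under its middle. Leave alone.

How it is judged:
On the way, in this order (a step that is already met when the one before it is completed fails the run):
1. a first insert is driven home by the press's pin (value of joint ram above 0.008 m and value of joint any of insert_left, insert_middle, insert_right above 0.0035 m), for 0.1 s.
2. a second insert is driven home by the press's pin (value of joint ram above 0.008 m and (value of joint each of insert_left, insert_middle above 0.0035 m or value of joint each of insert_left, insert_right above 0.0035 m or value of joint each of insert_middle, insert_right above 0.0035 m)), for 0.1 s.
3. the third insert is driven home by the press's pin (value of joint ram above 0.008 m and value of joint each of insert_left, insert_middle, insert_right above 0.0035 m), for 0.1 s.
At the end, for the whole second after the job is handed in: All three inserts are driven to within 1.5 mm of the bottom (their joints above 3.5 of 5 mm), the knob is back up (stroke under 2 mm) and the slides are at rest (value of joint each of insert_left, insert_middle, insert_right above 0.0035 m and value of joint ram below 0.002 m and velocity of joint saddle between -0.01 and 0.01 m/s and velocity of joint table between -0.01 and 0.01 m/s); the robot touches nothing.
It fails at once if the press is forced: more than 70 N on the knob (contact force between ram and the fingers above 70 N).
It fails at once if a bystander is pushed more than 25 mm from its place (distance of any of bead_jar, parts_bin, tape_black, marker from where it was at the start of the episode above 0.025 m).
It also fails if it takes over 72 s, if anything falls off the work surface, if the arm or the gripper's body presses on something with over 40 N, if the wrist force passes 120 N, or if a joint passes its speed limit or range.

### The arm

A 7-joint arm with a two-finger parallel gripper is mounted at the origin on the work surface; the furniture and walls round the work are solid. World frame = base frame: x ahead of the robot, y to its left, z up, the work surface at z = 0. Lengths are in m, angles in rad, forces in N, time in s.
With the tool pointing down it reaches from about 0.425 to 0.925 m from the base axis. Payload 6.8 kg.
Tool frame: the origin (TCP) lies on the centre line of the jaws, within the pads' length; the fingertips stand 25 mm ahead of it and the grasp point (between the pads) lies 6 mm ahead of it; z points along the fingers, y is the line along which they close (so a half turn about z gives the same grasp; the last joint's range is limited). The gripper opens to 85 mm and grips with 20 to 120 N. Pads are 22 mm wide; open, the fingers measure 114 mm over their backs; the gripper's body (76 mm by 85 mm) begins 54 mm behind the grasp point. The pads swing forward as they close: fully open they stand 13 mm farther back than shut.
Start: joints at [-1.405, 0.477, 0.022, 1.555, -0.011, 1.109, -0.083], TCP at [0.183, 0.65, 0.256] pointing down, gripper open.
Joint ranges: [-2.96, 2.96], [-0.34, 2.1], [-1.41, 1.46], [0.24, 2.44], [-1.37, 4.51], [0.17, 1.92], [-2.96, 2.96]. Speed limits (rad/s): [2.39, 2.39, 3.14, 3.14, 3.14, 3.14, 3.14].

### API

Orientations are given as a rotation vector (axis times angle).
In Python, from bench import telemetry, grab_frame, job gives the robot as it stands.
- The arm moves only by the tool apply_moves, never from a script. Its argument "rows" is a list of rows, each a list of 2 entries, a list of its own where there are three numbers: the shift along the tool's x, y, z each as a share of 250 mm, from -1 to 1, then the turn, a rotation vector about the tool's x, y, z each as a share of pi rad, from -1 to 1. A call has 1 to 10 rows; each row is the pose to reach, as a shift and turn from the pose commanded when the call began, along the tool's axes at that moment, turning the shorter way round; what a row does not reach only later rows make up. A row lasts 1/8 s, in which the tool goes at most 62.5 mm and 10.7 degrees, less where a joint would pass 70% of its speed; a pose out of reach is approached as far as the arm can. A call with a number of a shift or a turn outside -1 to 1 is refused whole. A call with a gripper value outside its range is refused whole. "jaw" is the gripper's target within -1 to 1 (fully open at 1, half-way at 0, shut at -1), set as the call begins (left out, the last holds). The fingers move at their own pace and stop on an object; "newtons" is the grip in N (left out, the last holds). Time passes only in rows, so rows that repeat a pose let the fingers close. It gives the time, the measured TCP pose, the force, the opening and the grip force at its end, in the units of the state.
- telemetry.get_obs(): the state, without advancing time (a new reading comes with each control period).
- grab_frame(name): name is "scene" or "top"; returns a dict with "frame" (384x512x3 uint8, red, green, blue), "vertical_fov" (degrees; the focal length in pixels is half the picture's height over the tangent of half this angle, whatever the lens; pixels are square), "cx", "cy" (the principal point, pixels), "k1" (the pictures are not rectified: a ray, as slopes to the right and down, at radius r is drawn at 1 + k1 r^2 times it, then the intrinsics apply), "origin" and "attitude" of the camera in the world. Camera axes: x right, y up, looking along -z (the intrinsics and any distortion apply to the point x, -y, -z); pixel columns grow to the right and rows downward; lengths in m; the calibration is good to about 2 mm. A picture is of the moment at which its call begins. There is no depth.
- job.hand_in(): hands the job in; it is judged then, once.
The state is a dict: "clock": time; "joints": joint angles; "qvel": joint speeds; "tau": joint torques, N m; "tcp_pos": TCP position; "orientation": TCP orientation; "contact_force": force on the tool from outside, world axes, zero at the start; "moment": the same for the moment, N m; "grip_width": finger opening in m; "gripper_force": force on a finger pad.
Only numpy, scipy, OpenCV 4.12 (cv2) and the standard library are available. Lean on these libraries where they do the work, as an engineer would, in place of code of your own. Each camera call takes 0.05 s, during which the arm holds its last target. There are 200 camera calls.

## Working session

There is one attempt and no reset: what is moved stays moved. The work goes in short steps, Python scripts to look and compute and a tool call to move; the robot and the scene stay as the last step left them, time stands still between calls to the robot, and variables do not carry over. Pictures are saved under pics/ and viewed, at most 10 in all, crops included, and the job is handed in when it is done.

Besides the shell and the picture viewer there is one more tool, called by a JSON object that holds its "method" and its "body", one argument or row to a line. apply_moves: Moves the arm, as the interface text tells. Its arguments: {"type":"object","properties":{"rows":{"type":"array"},"jaw":{"type":"number"},"newtons":{"type":"number"}},"required":["rows"]}

```bash
ls; mkdir -p pics
cat > h.py <<'E'
import numpy as np, cv2
from scipy.spatial.transform import Rotation as R
from bench import telemetry, grab_frame, job
def cam(name):
    f=grab_frame(name); h,w=f["frame"].shape[:2]
    fl=h/2/np.tan(np.radians(f["vertical_fov"])/2)
    A=np.array(f["attitude"],float)
    f["R"]=A if A.shape==(3,3) else (R.from_rotvec(A).as_matrix() if A.size==3 else None)
    f["fl"]=fl; return f
def save(f,fn,crop=None,s=1):
    im=f["frame"][:,:,::-1]
    if crop: x0,y0,x1,y1=crop; im=im[y0:y1,x0:x1]
    cv2.imwrite(fn,cv2.resize(im,None,fx=s,fy=s,interpolation=cv2.INTER_CUBIC))
def proj(f,P):
    c=f["R"].T@(np.asarray(P,float)-f["origin"]); a=np.array([c[0],-c[1]])/-c[2]
    a=a*(1+f["k1"]*(a@a)); return np.array([f["cx"],f["cy"]])+f["fl"]*a
def unproj(f,uv,z):
    d=(np.asarray(uv,float)-[f["cx"],f["cy"]])/f["fl"]; a=d.copy()
    for _ in range(30): a=d/(1+f["k1"]*(a@a))
    v=f["R"]@np.array([a[0],-a[1],-1.]); o=np.asarray(f["origin"])
    return o+v*(z-o[2])/v[2]
E
python3 - <<'E'
from h import *
for n in("scene","top"):
    f=cam(n); save(f,f"pics/{n}0.png",s=1.5); print(n,{k:v for k,v in f.items() if k!="frame"})
print(telemetry.get_obs())
E
```

```text
pics
scene {'vertical_fov': 43.06860528939641, 'cx': 258.11517192153354, 'cy': 191.3415445337611, 'k1': -0.02823054159418798, 'origin': array([-0.0398031 , -1.14418884,  1.10303936]), 'attitude': array([ 0.87374614, -0.24758795, -0.46468681]), 'R': array([[ 0.872995  ,  0.28907718, -0.39282836],
       [-0.4872845 ,  0.55133725, -0.67718613],
       [ 0.02082185,  0.78259927,  0.62217749]]), 'fl': np.float64(486.56592794128863)}
top {'vertical_fov': 47.317501062360016, 'cx': 260.4405498556293, 'cy': 191.86728775313878, 'k1': -0.13123480079446567, 'origin': array([ 0.47285676, -0.08645907,  1.70446989]), 'attitude': array([ 0.04328837, -0.07423529, -1.57907598]), 'R': array([[-0.0098588 ,  0.99716759, -0.0745627 ],
       [-0.99976481, -0.00838906,  0.01999895],
       [ 0.01931679,  0.07474233,  0.99701577]]), 'fl': np.float64(438.24518833064)}
{'clock': 0.1, 'joints': array([-1.40510232,  0.47769761,  0.02230257,  1.55635935, -0.01151546,
        1.10927975, -0.08307935]), 'qvel': array([-0.00057223, -0.00300888,  0.00208895, -0.00178692,  0.00093231,
        0.00026569,  0.00022246]), 'tau': array([ 4.30620887e-03, -5.97766578e+01,  1.61335699e+00, -2.81955224e+01,
        1.27759666e-02,  5.07071265e-03, -4.37924641e-06]), 'tcp_pos': array([0.18235757, 0.64938917, 0.25543255]), 'orientation': array([-4.28605909e-01, -3.11207922e+00,  2.53084054e-03]), 'contact_force': array([-1.09553659, -0.30519043, -0.01566463]), 'moment': array([ 0.00366327,  0.01779685, -0.04951176]), 'gripper_force': 0.0, 'grip_width': 0.08562889269524701}
```

View pics/scene0.png

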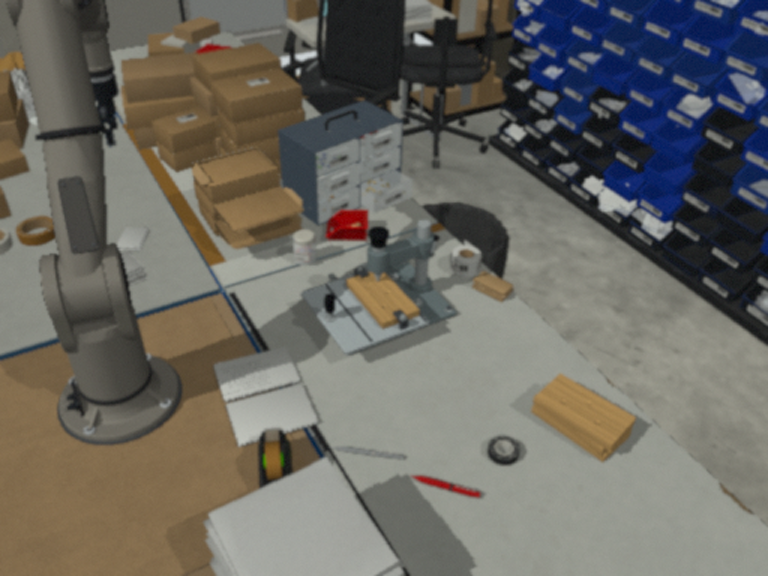

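View pics/top0.png

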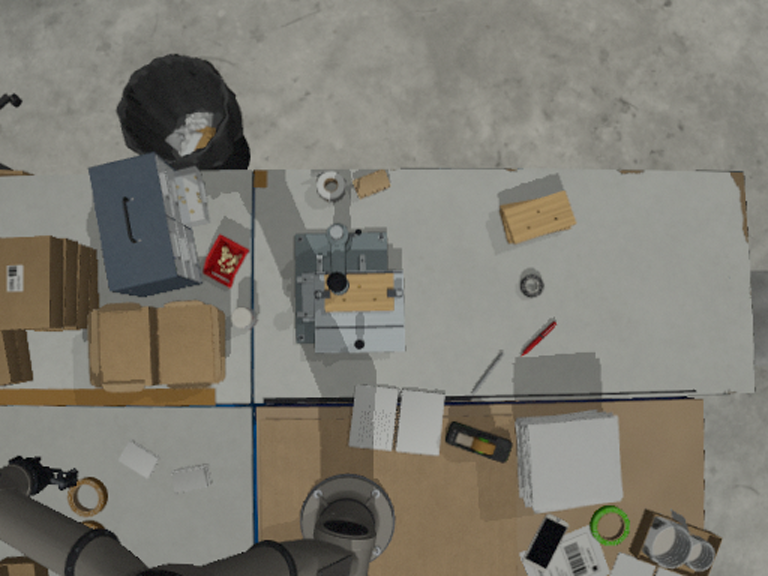

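The top view shows the press with its knob at about (337,283), grip at (359,344) and board at (325–403, 275–312), in 1.5x pixels. The bin and jar are to its left; the tape and pen are well to its right. Next, enlarged crops.

Run:
```python
from h import *
f=cam("top"); save(f,"pics/top1.png",(185,140,285,240),6)
f=cam("scene"); save(f,"pics/scene1.png",(195,140,315,240),6)
```

```text
(no output)
```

View pics/top1.png

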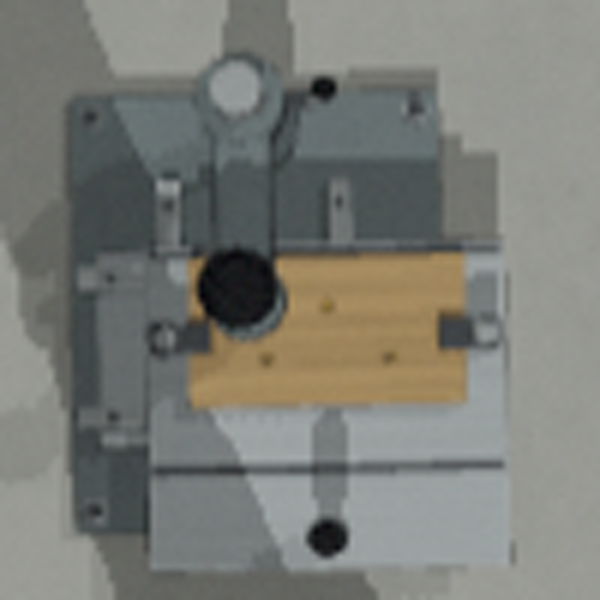

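View pics/scene1.png

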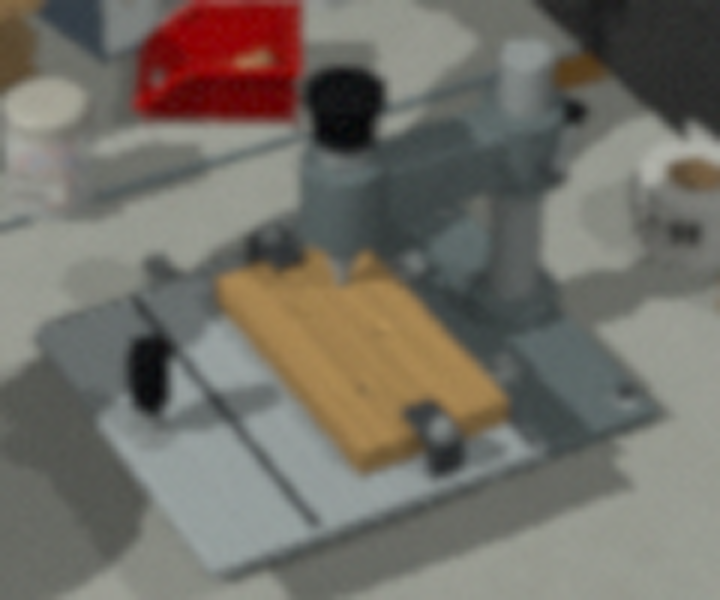

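Run:
```python
from h import *
f=cam("top"); g=cam("scene")
t=lambda p:(np.array(p)+.5)/6-.5+[185,140]
s=lambda p:(np.array(p)+.5)/6-.5+[195,140]
for n,p,z in [("knob",(238,286),.214),("column top",(237,88),.2),("grip",(327,537),.118),("mid",(327,307),.074),("left",(267,360),.074),("right",(388,357),.074),
 ("bd tl",(190,254),.074),("bd tr",(467,254),.074),("bd bl",(190,405),.074),("bd br",(467,404),.074),
 ("base tl",(70,95),.014),("base tr",(440,92),.014),("base bl",(75,532),.014),("tab bl",(150,568),.056),("tab br",(510,565),.056)]:
    print(n,unproj(f,t(p),z).round(4))
print("scene:")
for n,p,z in [("knob",(345,85),.214),("grip top",(150,342),.118),("nosetip",(342,282),.074),("mid",(380,325),.074),("right",(363,387),.074)]:
    print(n,unproj(g,s(p),z).round(4))
```

```text
knob [0.6012 0.007  0.214 ]
column top [0.7172 0.0081 0.2   ]
grip [ 0.4575 -0.0399  0.118 ]
mid [ 0.5996 -0.0395  0.074 ]
left [ 0.567  -0.0021  0.074 ]
right [ 0.5682 -0.0772  0.074 ]
bd tl [0.6335 0.0456 0.074 ]
bd tr [ 0.632  -0.1269  0.074 ]
bd bl [0.5394 0.0458 0.074 ]
bd br [ 0.5385 -0.126   0.074 ]
base tl [0.7438 0.1284 0.014 ]
base tr [ 0.7437 -0.112   0.014 ]
base bl [0.4609 0.1249 0.014 ]
tab bl [0.4384 0.0727 0.056 ]
tab br [ 0.4383 -0.1523  0.056 ]
scene:
knob [0.5999 0.0041 0.214 ]
grip top [ 0.4596 -0.0383  0.118 ]
nosetip [0.6028 0.0092 0.074 ]
mid [ 0.6029 -0.0353  0.074 ]
right [ 0.5682 -0.0784  0.074 ]
```

```bash
cat >> h.py <<'E'
RD=np.array([[-1,0,0],[0,1,0],[0,0,-1.]])
def to(*ps):
    o=telemetry.get_obs(); R0=R.from_rotvec(o["orientation"]).as_matrix()
    t=R.from_matrix(R0.T@RD).as_rotvec()/np.pi
    for p in ps: print((R0.T@(np.array(p)-o["tcp_pos"])/.25).round(3), t.round(4))
    print(o["clock"],o["tcp_pos"].round(4),o["contact_force"].round(2),o["grip_width"].round(4))
E
python3 -c "
from h import *
to((.18,.65,.42),(.42,.42,.42),(.457,-.04,.30))"
```

```text
[ 0.01  -0.002 -0.656] [-0.0002 -0.     -0.0871]
[-1.163 -0.628 -0.656] [-0.0002 -0.     -0.0871]
[-1.803 -2.359 -0.175] [-0.0002 -0.     -0.0871]Traceback (most recent call last):
  File "<string>", line 3, in <module>
    to((.18,.65,.42),(.42,.42,.42),(.457,-.04,.30))
    ~~^^^^^^^^^^^^^^^^^^^^^^^^^^^^^^^^^^^^^^^^^^^^^
  File "h.py", line 27, in to
    print(o["clock"],o["tcp_pos"].round(4),o["contact_force"].round(2),o["grip_width"].round(4))
                                                                       ^^^^^^^^^^^^^^^^^^^^^
AttributeError: 'float' object has no attribute 'round'
```

{"method": "apply_moves", "body": {
  "rows": [
    [[0.01,0,-0.25],[0,0,-0.03]],
    [[0.0,0,-0.5],[0,0,-0.087]],
    [[-0.1,-0.05,-0.656],[0,0,-0.087]],
    [[-0.35,-0.18,-0.656],[0,0,-0.087]],
    [[-0.58,-0.3,-0.656],[0,0,-0.087]],
    [[-0.8,-0.42,-0.656],[0,0,-0.087]],
    [[-0.98,-0.55,-0.656],[0,0,-0.087]],
    [[-0.98,-0.8,-0.656],[0,0,-0.087]],
    [[-0.98,-1.0,-0.656],[0,0,-0.087]]
  ],
  "newtons": 60
}}

```text
clock: 1.42
tcp_pos: [0.3511, 0.3403, 0.4201]
orientation: [-0.005, -3.141, 0.0]
contact_force: [0.7, -0.5, 0.6]
grip_width: 0.0854
gripper_force: 0.0
```

```bash
sed -i 's/o\["grip_width"\].round(4)/round(float(o["grip_width"]),4)/' h.py; python3 -c "
from h import *
to((.457,-.04,.30))"
```

```text
[-0.428 -1.52   0.481] [-0.0001 -0.     -0.001 ]
1.425 [0.3511 0.3403 0.4201] [ 0.66 -0.55  0.65] 0.0854
```

{"method": "apply_moves", "body": {
  "rows": [
    [[-0.1,-0.22,0],[0,0,0]],
    [[-0.2,-0.44,0],[0,0,0]],
    [[-0.3,-0.66,0],[0,0,0]],
    [[-0.4,-0.85,0.0],[0,0,0]],
    [[-0.428,-1.0,0.1],[0,0,0]]
  ]
}}

```text
clock: 2.05
tcp_pos: [0.4595, 0.0905, 0.3966]
orientation: [0.005, 3.137, 0.002]
contact_force: [0.4, -0.2, -1.3]
grip_width: 0.0856
gripper_force: 0.0
```

```bash
python3 -c "
from h import *
to((.457,-.04,.22),(.457,-.04,.105))"
```

```text
[ 0.011 -0.523  0.706] [ 0.0005  0.0013 -0.001 ]
[ 0.013 -0.524  1.166] [ 0.0005  0.0013 -0.001 ]
2.05 [0.4595 0.0905 0.3966] [ 0.43 -0.15 -1.34] 0.0856
```

{"method": "apply_moves", "body": {
  "rows": [
    [[0.005,-0.23,0.1],[0,0,0]],
    [[0.01,-0.46,0.2],[0,0,0]],
    [[0.011,-0.523,0.42],[0,0,0]],
    [[0.011,-0.523,0.64],[0,0,0]],
    [[0.011,-0.523,0.75],[0,0,0]],
    [[0.011,-0.523,0.75],[0,0,0]]
  ]
}}

```text
clock: 2.8
tcp_pos: [0.4534, -0.038, 0.2064]
orientation: [-0.001, -3.137, 0.002]
contact_force: [-0.2, -0.7, 0.2]
grip_width: 0.0858
gripper_force: 0.0
```

Run:
```python
from h import *
to((.457,-.04,.105))
g=cam("scene"); save(g,"pics/scene2.png",(175,130,315,235),5.5)
```

```text
[-0.016 -0.007  0.405] [-0.0003 -0.0013 -0.0003]
2.8 [ 0.4534 -0.038   0.2064] [-0.19 -0.7   0.25] 0.0858
```

View pics/scene2.png

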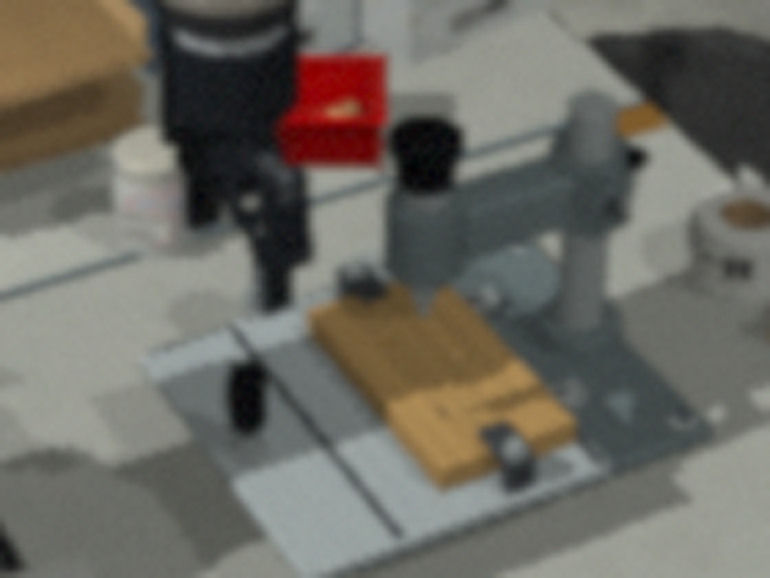

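The open gripper hangs straight above the grip, which is at crop pixel (247,400), and the head is clear. Going down to grasp.

{"method": "apply_moves", "body": {
  "rows": [
    [[-0.02,-0.004,0.15],[0,0,0]],
    [[-0.02,-0.004,0.3],[0,0,0]],
    [[-0.02,-0.004,0.405],[0,0,0]],
    [[-0.02,-0.004,0.405],[0,0,0]],
    [[-0.02,-0.004,0.405],[0,0,0]]
  ]
}}

```text
clock: 3.48
tcp_pos: [0.4613, -0.0388, 0.1083]
orientation: [0.001, 3.139, 0.001]
contact_force: [-0.1, 0.2, -0.2]
grip_width: 0.0852
gripper_force: 0.0
```

{"method": "apply_moves", "body": {
  "rows": [
    [[0,0,0],[0,0,0]],
    [[0,0,0],[0,0,0]],
    [[0,0,0],[0,0,0]],
    [[0,0,0],[0,0,0]],
    [[0,0,0],[0,0,0]],
    [[0,0,0],[0,0,0]]
  ],
  "jaw": -1,
  "newtons": 60
}}

```text
clock: 4.22
tcp_pos: [0.4608, -0.0389, 0.1071]
orientation: [0.001, 3.14, 0.0]
contact_force: [1.8, -0.3, 5.9]
grip_width: 0.0228
gripper_force: 58.6
```

{"method": "apply_moves", "body": {
  "rows": [
    [[-0.02,0.008,0],[0,0,0]],
    [[-0.04,0.016,0],[0,0,0]],
    [[-0.06,0.024,0],[0,0,0]],
    [[-0.08,0.032,0],[0,0,0]],
    [[-0.1,0.032,0],[0,0,0]],
    [[-0.116,0.032,0],[0,0,0]],
    [[-0.116,0.032,0],[0,0,0]]
  ]
}}

```text
clock: 5.1
tcp_pos: [0.4908, -0.0296, 0.1071]
orientation: [-0.001, 3.138, 0.002]
contact_force: [5.0, 5.5, 1.8]
grip_width: 0.0226
gripper_force: 58.9
```

{"method": "apply_moves", "body": {
  "rows": [
    [[-0.004,0,0],[0,0,0]],
    [[-0.004,0,0],[0,0,0]]
  ]
}}

```text
clock: 5.35
tcp_pos: [0.4915, -0.029, 0.1071]
orientation: [-0.002, 3.139, 0.003]
contact_force: [3.5, 5.4, 3.9]
grip_width: 0.0225
gripper_force: 59.1
```

{"method": "apply_moves", "body": {
  "rows": [
    [[-0.004,0,0],[0,0,0]],
    [[-0.004,0,0],[0,0,0]]
  ]
}}

```text
clock: 5.6
tcp_pos: [0.4918, -0.0288, 0.107]
orientation: [-0.002, 3.14, 0.004]
contact_force: [0.5, 5.9, 7.1]
grip_width: 0.0227
gripper_force: 59.5
```

{"method": "apply_moves", "body": {
  "rows": [
    [[-0.004,0,0],[0,0,0]],
    [[-0.004,0,0],[0,0,0]]
  ]
}}

```text
clock: 5.85
tcp_pos: [0.492, -0.0288, 0.107]
orientation: [0.002, -3.141, -0.004]
contact_force: [-2.0, 7.7, 10.7]
grip_width: 0.0222
gripper_force: 59.9
```

{"method": "apply_moves", "body": {
  "rows": [
    [[-0.004,0,0],[0,0,0]],
    [[-0.004,0,0],[0,0,0]]
  ]
}}

```text
clock: 6.1
tcp_pos: [0.4922, -0.0288, 0.107]
orientation: [0.002, -3.14, -0.005]
contact_force: [-4.3, 6.8, 14.1]
grip_width: 0.0226
gripper_force: 60.3
```

The slide has locked at x = 0.492 and the force now grows instead of the position, so the nose is in the countersink. I'll ease the command back and release.

{"method": "apply_moves", "body": {
  "rows": [
    [[0.006,0.004,0],[0,0,0]],
    [[0.006,0.004,0],[0,0,0]]
  ]
}}

```text
clock: 6.35
tcp_pos: [0.4918, -0.0286, 0.107]
orientation: [-0.001, 3.141, 0.003]
contact_force: [-1.1, 4.4, 9.0]
grip_width: 0.0226
gripper_force: 59.4
```

{"method": "apply_moves", "body": {
  "rows": [
    [[0,0,0],[0,0,0]],
    [[0,0,0],[0,0,0]],
    [[0,0,0],[0,0,0]],
    [[0,0,-0.2],[0,0,0]],
    [[0,0,-0.4],[0,0,0]],
    [[0,0,-0.6],[0,0,0]],
    [[0,0,-0.65],[0,0,0]]
  ],
  "jaw": 1
}}

```text
clock: 7.22
tcp_pos: [0.4927, -0.0302, 0.2719]
orientation: [0.001, 3.137, 0.002]
contact_force: [1.0, 0.6, -0.5]
grip_width: 0.0855
gripper_force: 0.0
```

Run:
```python
from h import *
to((.601,.0065,.27))
g=cam("scene"); save(g,"pics/scene3.png",(175,130,315,235),5.5)
```

```text
[-0.433  0.147  0.01 ] [ 0.0004  0.0016 -0.0003]
7.225 [ 0.4927 -0.0302  0.2719] [ 0.99  0.65 -0.48] 0.0855
```

View pics/scene3.png

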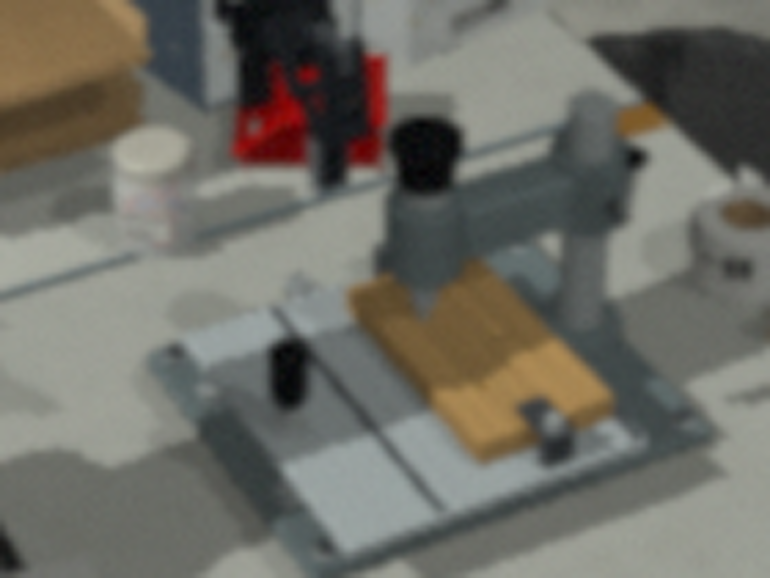

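The nose sits in the left hole's countersink and the grip is standing free. Now to the knob with the jaws shut.

{"method": "apply_moves", "body": {
  "rows": [
    [[-0.1,0.035,-0.05],[0,0,0]],
    [[-0.25,0.08,-0.05],[0,0,0]],
    [[-0.4,0.135,-0.03],[0,0,0]],
    [[-0.433,0.147,0.01],[0,0,0]],
    [[-0.433,0.147,0.06],[0,0,0]],
    [[-0.433,0.147,0.09],[0,0,0]],
    [[-0.433,0.147,0.1],[0,0,0]]
  ],
  "jaw": -1
}}

```text
clock: 8.15
tcp_pos: [0.5985, 0.0062, 0.2434]
orientation: [-0.002, -3.14, -0.0]
contact_force: [-0.7, -0.4, 0.1]
grip_width: -0.0002
gripper_force: 0.0
```

{"method": "apply_moves", "body": {
  "rows": [
    [[0,0,0.012],[0,0,0]],
    [[0,0,0.024],[0,0,0]],
    [[0,0,0.036],[0,0,0]],
    [[0,0,0.036],[0,0,0]]
  ]
}}

```text
clock: 8.65
tcp_pos: [0.5997, 0.0067, 0.2353]
orientation: [0.001, 3.141, 0.0]
contact_force: [-1.3, -0.6, 4.3]
grip_width: 0.0002
gripper_force: 1.8
```

{"method": "apply_moves", "body": {
  "rows": [
    [[0,0,0.006],[0,0,0]],
    [[0,0,0.012],[0,0,0]],
    [[0,0,0.012],[0,0,0]]
  ]
}}

```text
clock: 9.02
tcp_pos: [0.5997, 0.0068, 0.2325]
orientation: [0.001, 3.141, 0.0]
contact_force: [-3.0, 0.3, 6.5]
grip_width: -0.0001
gripper_force: 3.4
```

{"method": "apply_moves", "body": {
  "rows": [
    [[0,0,0.006],[0,0,0]],
    [[0,0,0.01],[0,0,0]],
    [[0,0,0.01],[0,0,0]]
  ]
}}

```text
clock: 9.4
tcp_pos: [0.5998, 0.0067, 0.2304]
orientation: [0.001, 3.141, 0.001]
contact_force: [-3.2, -0.3, 9.7]
grip_width: -0.0001
gripper_force: 4.8
```

{"method": "apply_moves", "body": {
  "rows": [
    [[0,0,0.006],[0,0,0]],
    [[0,0,0.008],[0,0,0]],
    [[0,0,0.008],[0,0,0]]
  ]
}}

```text
clock: 9.78
tcp_pos: [0.5998, 0.0068, 0.2284]
orientation: [0.001, 3.141, 0.001]
contact_force: [-3.8, 0.1, 10.3]
grip_width: -0.0
gripper_force: 5.1
```

{"method": "apply_moves", "body": {
  "rows": [
    [[0,0,0.004],[0,0,0]],
    [[0,0,0.004],[0,0,0]]
  ]
}}

```text
clock: 10.02
tcp_pos: [0.5997, 0.0067, 0.2277]
orientation: [0.001, 3.141, 0.001]
contact_force: [-4.9, 0.7, 12.4]
grip_width: 0.0001
gripper_force: 6.0
```

{"method": "apply_moves", "body": {
  "rows": [
    [[0,0,0.004],[0,0,0]],
    [[0,0,0.004],[0,0,0]]
  ]
}}

```text
clock: 10.28
tcp_pos: [0.5998, 0.0067, 0.2276]
orientation: [0.001, 3.141, 0.002]
contact_force: [-7.5, -0.2, 19.1]
grip_width: 0.0002
gripper_force: 9.3
```

{"method": "apply_moves", "body": {
  "rows": [
    [[0,0,0.004],[0,0,0]],
    [[0,0,0.004],[0,0,0]]
  ]
}}

```text
clock: 10.52
tcp_pos: [0.5999, 0.0067, 0.2275]
orientation: [0.001, 3.141, 0.003]
contact_force: [-10.9, 0.5, 26.0]
grip_width: -0.0002
gripper_force: 12.8
```

{"method": "apply_moves", "body": {
  "rows": [
    [[0,0,0.004],[0,0,0]],
    [[0,0,0.004],[0,0,0]]
  ]
}}

```text
clock: 10.78
tcp_pos: [0.5999, 0.0066, 0.2275]
orientation: [0.002, 3.14, 0.004]
contact_force: [-12.5, 0.0, 32.0]
grip_width: 0.0
gripper_force: 16.3
```

Bottomed: z holds at 0.2275 while the force climbs to 32 N. Now back up and over to the grip.

{"method": "apply_moves", "body": {
  "rows": [
    [[0,0,-0.12],[0,0,0]],
    [[0.05,-0.02,-0.25],[0,0,0]],
    [[0.25,-0.08,-0.25],[0,0,0]],
    [[0.428,-0.142,-0.2],[0,0,0]],
    [[0.428,-0.142,0.0],[0,0,0]],
    [[0.428,-0.142,0.2],[0,0,0]],
    [[0.428,-0.142,0.4],[0,0,0]],
    [[0.428,-0.142,0.47],[0,0,0]],
    [[0.428,-0.142,0.47],[0,0,0]]
  ],
  "jaw": 1
}}

```text
clock: 11.9
tcp_pos: [0.4915, -0.0287, 0.1046]
orientation: [-0.001, -3.138, 0.001]
contact_force: [-0.6, 0.4, 0.4]
grip_width: 0.0856
gripper_force: 0.0
```

{"method": "apply_moves", "body": {
  "rows": [
    [[0,0,0],[0,0,0]],
    [[0,0,0],[0,0,0]],
    [[0,0,0],[0,0,0]],
    [[0,0,0],[0,0,0]],
    [[0,0,0],[0,0,0]],
    [[0,0,0],[0,0,0]]
  ],
  "jaw": -1
}}

```text
clock: 12.65
tcp_pos: [0.4931, -0.0284, 0.1068]
orientation: [0.001, 3.14, 0.001]
contact_force: [-0.8, 1.1, 6.8]
grip_width: 0.0224
gripper_force: 58.4
```

{"method": "apply_moves", "body": {
  "rows": [
    [[0.02,0.02,0],[0,0,0]],
    [[0.04,0.045,0],[0,0,0]],
    [[0.06,0.07,0],[0,0,0]],
    [[0.08,0.095,0],[0,0,0]],
    [[0.1,0.12,0],[0,0,0]],
    [[0.118,0.14,0],[0,0,0]],
    [[0.128,0.152,0],[0,0,0]],
    [[0.128,0.152,0],[0,0,0]],
    [[0.128,0.152,0],[0,0,0]]
  ]
}}

```text
clock: 13.78
tcp_pos: [0.4607, 0.0095, 0.1068]
orientation: [0.001, 3.141, 0.001]
contact_force: [-2.6, -1.5, 10.8]
grip_width: 0.0223
gripper_force: 62.9
```

{"method": "apply_moves", "body": {
  "rows": [
    [[0,0,0],[0,0,0]],
    [[0,0,0],[0,0,0]]
  ]
}}

```text
clock: 14.02
tcp_pos: [0.4607, 0.0095, 0.1068]
orientation: [0.001, 3.141, 0.001]
contact_force: [-2.4, -0.8, 10.7]
grip_width: 0.0223
gripper_force: 62.9
```

{"method": "apply_moves", "body": {
  "rows": [
    [[0,0,0],[0,0,0]],
    [[0,0,0],[0,0,0]],
    [[0,0,0],[0,0,0]],
    [[0,0,-0.2],[0,0,0]],
    [[0,0,-0.4],[0,0,0]],
    [[0,0,-0.6],[0,0,0]],
    [[0,0,-0.71],[0,0,0]]
  ],
  "jaw": 1
}}

```text
clock: 14.9
tcp_pos: [0.4612, 0.0094, 0.286]
orientation: [0.001, 3.139, 0.002]
contact_force: [0.8, 0.0, -1.3]
grip_width: 0.0851
gripper_force: 0.0
```

{"method": "apply_moves", "body": {
  "rows": [
    [[-0.2,-0.006,0],[0,0,0]],
    [[-0.4,-0.012,0],[0,0,0]],
    [[-0.556,-0.012,0.02],[0,0,0]],
    [[-0.556,-0.012,0.08],[0,0,0]],
    [[-0.556,-0.012,0.13],[0,0,0]],
    [[-0.556,-0.012,0.155],[0,0,0]],
    [[-0.556,-0.012,0.155],[0,0,0]]
  ],
  "jaw": -1
}}

```text
clock: 15.78
tcp_pos: [0.5987, 0.0064, 0.2445]
orientation: [-0.001, -3.141, -0.001]
contact_force: [0.4, -0.5, -0.2]
grip_width: -0.0002
gripper_force: 0.0
```

{"method": "apply_moves", "body": {
  "rows": [
    [[0,0,0.012],[0,0,0]],
    [[0,0,0.024],[0,0,0]],
    [[0,0,0.032],[0,0,0]],
    [[0,0,0.038],[0,0,0]],
    [[0,0,0.044],[0,0,0]],
    [[0,0,0.044],[0,0,0]]
  ]
}}

```text
clock: 16.52
tcp_pos: [0.5998, 0.0064, 0.2339]
orientation: [0.001, 3.141, 0.0]
contact_force: [-0.9, 1.3, 4.0]
grip_width: 0.0001
gripper_force: 1.9
```

{"method": "apply_moves", "body": {
  "rows": [
    [[0,0,0.006],[0,0,0]],
    [[0,0,0.012],[0,0,0]],
    [[0,0,0.018],[0,0,0]],
    [[0,0,0.022],[0,0,0]],
    [[0,0,0.022],[0,0,0]]
  ]
}}

```text
clock: 17.15
tcp_pos: [0.5998, 0.0064, 0.2291]
orientation: [0.001, 3.141, 0.001]
contact_force: [-2.9, 0.6, 10.0]
grip_width: -0.0
gripper_force: 4.9
```

{"method": "apply_moves", "body": {
  "rows": [
    [[0,0,0.004],[0,0,0]],
    [[0,0,0.006],[0,0,0]],
    [[0,0,0.006],[0,0,0]]
  ]
}}

```text
clock: 17.52
tcp_pos: [0.5998, 0.0063, 0.2278]
orientation: [0.001, 3.141, 0.001]
contact_force: [-2.6, 0.2, 11.1]
grip_width: 0.0005
gripper_force: 5.5
```

{"method": "apply_moves", "body": {
  "rows": [
    [[0,0,0.004],[0,0,0]],
    [[0,0,0.008],[0,0,0]],
    [[0,0,0.008],[0,0,0]]
  ]
}}

```text
clock: 17.9
tcp_pos: [0.6, 0.0063, 0.2275]
orientation: [0.001, 3.141, 0.003]
contact_force: [-9.3, 1.4, 24.4]
grip_width: -0.0003
gripper_force: 12.1
```

{"method": "apply_moves", "body": {
  "rows": [
    [[0,0,0.004],[0,0,0]],
    [[0,0,0.004],[0,0,0]]
  ]
}}

```text
clock: 18.15
tcp_pos: [0.6, 0.0063, 0.2275]
orientation: [0.001, 3.14, 0.004]
contact_force: [-11.6, 1.8, 31.7]
grip_width: -0.0001
gripper_force: 15.7
```

The second insert bottomed at the same z. Back to the grip.

{"method": "apply_moves", "body": {
  "rows": [
    [[0,0,-0.12],[0,0,0]],
    [[0.08,0.0,-0.25],[0,0,0]],
    [[0.3,0.01,-0.25],[0,0,0]],
    [[0.5,0.012,-0.22],[0,0,0]],
    [[0.55,0.012,-0.05],[0,0,0]],
    [[0.55,0.012,0.15],[0,0,0]],
    [[0.55,0.012,0.35],[0,0,0]],
    [[0.55,0.012,0.47],[0,0,0]],
    [[0.55,0.012,0.47],[0,0,0]]
  ],
  "jaw": 1
}}

```text
clock: 19.27
tcp_pos: [0.4603, 0.0088, 0.1045]
orientation: [-0.001, -3.137, 0.003]
contact_force: [0.4, 0.1, 0.6]
grip_width: 0.0855
gripper_force: 0.0
```

{"method": "apply_moves", "body": {
  "rows": [
    [[0,0,0],[0,0,0]],
    [[0,0,0],[0,0,0]],
    [[0,0,0],[0,0,0]],
    [[0,0,0],[0,0,0]],
    [[0,0,0],[0,0,0]],
    [[0,0,0],[0,0,0]]
  ],
  "jaw": -1
}}

```text
clock: 20.02
tcp_pos: [0.4627, 0.0094, 0.1072]
orientation: [0.001, 3.14, 0.001]
contact_force: [-1.7, -0.3, 7.4]
grip_width: 0.0225
gripper_force: 58.3
```

{"method": "apply_moves", "body": {
  "rows": [
    [[-0.02,0.02,0],[0,0,0]],
    [[-0.04,0.045,0],[0,0,0]],
    [[-0.06,0.07,0],[0,0,0]],
    [[-0.08,0.095,0],[0,0,0]],
    [[-0.1,0.12,0],[0,0,0]],
    [[-0.118,0.14,0],[0,0,0]],
    [[-0.128,0.152,0],[0,0,0]],
    [[-0.128,0.152,0],[0,0,0]],
    [[-0.128,0.152,0],[0,0,0]]
  ]
}}

```text
clock: 21.15
tcp_pos: [0.4944, 0.0477, 0.1072]
orientation: [0.0, 3.141, 0.002]
contact_force: [-3.2, 1.0, 8.8]
grip_width: 0.0226
gripper_force: 59.5
```

{"method": "apply_moves", "body": {
  "rows": [
    [[0,0,0],[0,0,0]],
    [[0,0,0],[0,0,0]]
  ]
}}

```text
clock: 21.4
tcp_pos: [0.4945, 0.0477, 0.1072]
orientation: [0.0, 3.141, 0.002]
contact_force: [-2.3, 0.3, 7.5]
grip_width: 0.0226
gripper_force: 59.5
```

{"method": "apply_moves", "body": {
  "rows": [
    [[0,0,0],[0,0,0]],
    [[0,0,0],[0,0,0]],
    [[0,0,0],[0,0,0]],
    [[0,0,-0.2],[0,0,0]],
    [[0,0,-0.4],[0,0,0]],
    [[0,0,-0.6],[0,0,0]],
    [[0,0,-0.71],[0,0,0]]
  ],
  "jaw": 1
}}

```text
clock: 22.28
tcp_pos: [0.4949, 0.0472, 0.2863]
orientation: [0.001, 3.139, 0.002]
contact_force: [0.9, 0.8, 0.1]
grip_width: 0.0857
gripper_force: 0.0
```

{"method": "apply_moves", "body": {
  "rows": [
    [[-0.2,-0.08,0],[0,0,0]],
    [[-0.4,-0.15,0],[0,0,0]],
    [[-0.416,-0.165,0.02],[0,0,0]],
    [[-0.416,-0.165,0.08],[0,0,0]],
    [[-0.416,-0.165,0.13],[0,0,0]],
    [[-0.416,-0.165,0.155],[0,0,0]],
    [[-0.416,-0.165,0.155],[0,0,0]]
  ],
  "jaw": -1
}}

```text
clock: 23.15
tcp_pos: [0.5974, 0.0065, 0.2446]
orientation: [0.0, -3.141, -0.0]
contact_force: [0.2, -0.2, 0.5]
grip_width: 0.0003
gripper_force: 0.0
```

{"method": "apply_moves", "body": {
  "rows": [
    [[0,0,0.012],[0,0,0]],
    [[0,0,0.024],[0,0,0]],
    [[0,0,0.032],[0,0,0]],
    [[0,0,0.038],[0,0,0]],
    [[0,0,0.044],[0,0,0]],
    [[0,0,0.044],[0,0,0]]
  ]
}}

```text
clock: 23.9
tcp_pos: [0.5983, 0.0061, 0.2341]
orientation: [0.001, 3.141, 0.0]
contact_force: [-1.4, 1.5, 4.1]
grip_width: 0.0002
gripper_force: 1.9
```

{"method": "apply_moves", "body": {
  "rows": [
    [[0,0,0.006],[0,0,0]],
    [[0,0,0.012],[0,0,0]],
    [[0,0,0.018],[0,0,0]],
    [[0,0,0.022],[0,0,0]],
    [[0,0,0.022],[0,0,0]]
  ]
}}

```text
clock: 24.52
tcp_pos: [0.5983, 0.0061, 0.2294]
orientation: [0.001, 3.141, 0.001]
contact_force: [-3.0, 1.5, 10.3]
grip_width: 0.0
gripper_force: 4.9
```

{"method": "apply_moves", "body": {
  "rows": [
    [[0,0,0.004],[0,0,0]],
    [[0,0,0.006],[0,0,0]],
    [[0,0,0.006],[0,0,0]]
  ]
}}

```text
clock: 24.9
tcp_pos: [0.5984, 0.0061, 0.228]
orientation: [0.001, 3.141, 0.001]
contact_force: [-2.7, 0.6, 9.9]
grip_width: -0.0
gripper_force: 5.1
```

{"method": "apply_moves", "body": {
  "rows": [
    [[0,0,0.004],[0,0,0]],
    [[0,0,0.008],[0,0,0]],
    [[0,0,0.008],[0,0,0]]
  ]
}}

```text
clock: 25.28
tcp_pos: [0.5985, 0.006, 0.2276]
orientation: [0.001, 3.141, 0.003]
contact_force: [-8.7, 1.2, 23.3]
grip_width: -0.0003
gripper_force: 11.4
```

{"method": "apply_moves", "body": {
  "rows": [
    [[0,0,0.004],[0,0,0]],
    [[0,0,0.004],[0,0,0]]
  ]
}}

```text
clock: 25.52
tcp_pos: [0.5985, 0.006, 0.2275]
orientation: [0.001, 3.14, 0.004]
contact_force: [-11.7, 2.3, 29.5]
grip_width: 0.0
gripper_force: 15.1
```

All three bottomed at the same depth. Lift clear and take a last look.

{"method": "apply_moves", "body": {
  "rows": [
    [[0,0,-0.1],[0,0,0]],
    [[0,0,-0.3],[0,0,0]],
    [[0.2,0,-0.5],[0,0,0]],
    [[0.4,0,-0.5],[0,0,0]],
    [[0.4,0,-0.5],[0,0,0]],
    [[0.4,0,-0.5],[0,0,0]],
    [[0.4,0,-0.5],[0,0,0]]
  ]
}}

```text
clock: 26.4
tcp_pos: [0.4989, 0.0063, 0.3487]
orientation: [-0.001, -3.141, 0.002]
contact_force: [0.8, -0.5, 0.1]
grip_width: -0.0001
gripper_force: 0.0
```

Run:
```python
from h import *
to((.5,0,.35))
g=cam("scene"); save(g,"pics/scene4.png",(175,130,315,235),5.5)
```

```text
[-0.005 -0.025 -0.005] [-0.0004 -0.0001 -0.0001]
26.4 [0.4989 0.0063 0.3487] [ 0.77 -0.5   0.11] -0.0001
```

View pics/scene4.png

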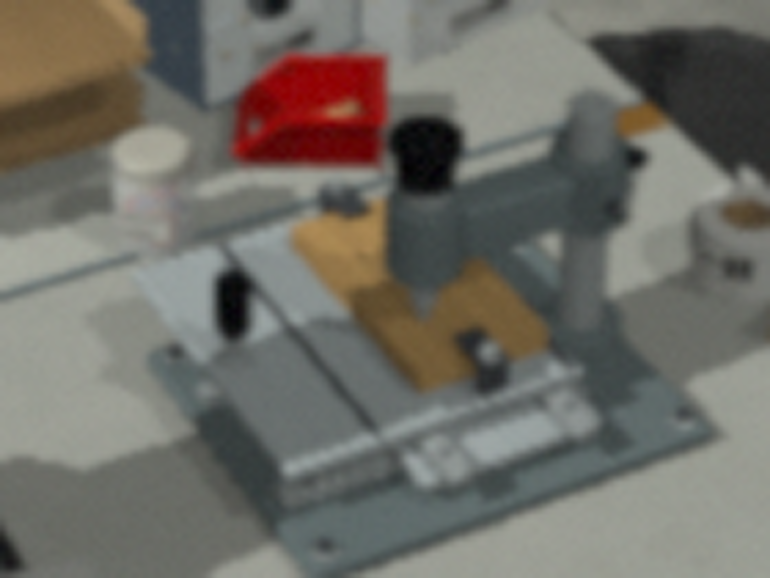

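The knob is back up at (427,150), the nose rests in the right hole, and the jar and bin are where they were. The robot touches nothing.

```bash
python3 -c "
from bench import job
print(job.hand_in())"
```

```text
the job is handed in; nothing more can be done
None
```

I drove all three inserts until they bottomed (about 30 N on the knob each time) and handed the job in at about 26 s. The knob was back up, the slide was at rest and the jar and bin were undisturbed, but the hand-in returned no verdict.

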